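# Weigh a notions order for the post

## Robot

A 6-joint arm with a two-finger parallel gripper is mounted at the origin on a cart in front of the work surface, level with it; the furniture and walls round the work are solid. World frame = base frame: x ahead of the robot, y to its left, z up, the work surface at z = 0. Lengths are in m, angles in rad, forces in N, time in s.
With the tool pointing down it reaches from about 0.375 to 0.9 m from the base axis. Payload 3.1 kg.
Tool frame: the origin (TCP) lies on the centre line of the jaws, within the pads' length; the fingertips stand 8 mm ahead of it and the grasp point (between the pads) lies 11 mm behind it; z points along the fingers, y is the line along which they close (so a half turn about z gives the same grasp; the last joint's range is limited). The gripper opens to 87 mm and grips with 3 to 60 N. Pads are 19 mm wide; open, the fingers measure 117 mm over their backs; the gripper's body (75 mm by 190 mm) begins 51 mm behind the grasp point.
Start: joints at [-0.178, 0.527, 1.433, -0, 1.181, -0.178], TCP at [0.625, 0, 0.231] pointing down, gripper open.
Joint ranges: [-3.08, 3.08], [-0.75, 2.2], [0.22, 2.44], [-1.43, 4.57], [0, 2.65], [-2.85, 2.85]. Speed limits (rad/s): [2.79, 2.79, 3.14, 3.14, 3.14, 3.14].

## Interface

Orientations are given as a unit quaternion [x, y, z, w].
In Python, from rig import robot gives the robot as it stands. The module is installed in compiled form; this text tells all that it offers.
- The arm moves only by the tool send_rows, never from a script. Its argument "increments" is one flat list of numbers, 7 for each row, row after row: the turn, a rotation vector about the world's x, y, z in rad, then the shift along the world's x, y, z in cm, then the opening, from 0 (shut) to 1 (fully open). A call has 1 to 20 rows; each row shifts and turns the commanded pose from where the row before left it; what a row does not reach is not made up. A row lasts 1/12 s, in which the tool goes at most 41.7 mm and 7.16 degrees, less where a joint would pass 70% of its speed; a pose out of reach is approached as far as the arm can. A call is refused whole if a number of a shift passes 4.17 or a number of a turn 0.125, either way. A call with a gripper value outside its range is refused whole. The fingers move at their own pace and stop on an object; "newtons" is the grip in N (left out, the last holds). Time passes only in rows, so rows that do not move let the fingers close. It gives the time, the measured TCP pose, the force, the opening and the grip force at its end, in the units of the state.
- robot.get_obs(): the state, without advancing time (a new reading comes with each control period).
- robot.camera(name): name is "scene" or "side" or "wrist"; returns a dict with "image" (400x640x3 uint8, red, green, blue), "range_z" (400x640 float32, m along the optical axis (not along the pixel's ray), 0 where there is no reading), "fx", "fy", "cx", "cy" (pixels), "dist_coeffs" ([k1, k2, p1, p2, k3] as OpenCV has them; the pictures are not rectified), "R" (3x3) and "t" (3): a world point X has camera coordinates R X + t. Camera axes: x right, y down, z forward; pixel columns grow to the right and rows downward; lengths in m; the calibration is good to about 2 mm. A picture is of the moment at which its call begins.
- robot.hand_in(): hands the job in; it is judged then, once.
The state is a dict: "time": time; "q": joint angles; "joint_velocities": joint speeds; "joint_torque": joint torques, N m; "position": TCP position; "tool_rot": TCP orientation; "ft_force": force on the tool from outside, world axes, zero at the start; "moment": the same for the moment, N m; "grip_width": finger opening in m; "grip_force": force on a finger pad.
Only numpy, scipy, OpenCV 4.12 (cv2) and the standard library are available. Lean on these libraries where they do the work, as an engineer would, in place of code of your own. Each camera call takes 0.05 s, during which the arm holds its last target. There are 200 camera calls.

## Task

Weigh this order for the post: lay each clear box that stands along the front edge of the table (bobbins or pins, two or three boxes) in the left pan of the balance and put 100 g weights in the right pan until the beam stands level. Then turn the label maker's dial, which stands at zero, clockwise to the number of weights it took, one click for each. Leave the boxes and those weights in their pans, any spare weights out of them, and do not disturb the oil bottle and thread spool behind the balance or the tape measure on the left.

Things in the scene. Friction and masses are not known exactly. Their poses are not given: they have to be found in the camera images.
- bobbins_a_mid (a point): clear-walled box of spare bobbins, 78 x 47 x 24 mm, lying flat; this point is its centre, 12 mm above its underside; its x axis runs along the 78 mm, its y axis across the 47 mm. Weighs a whole number of hundreds of grams (100 to 300 g), not to be seen from outside. May be absent (then it is not part of the order)
- bobbins_b_mid (a point): clear-walled box of spare bobbins, 78 x 47 x 24 mm, lying flat; this point is its centre, 12 mm above its underside; its x axis runs along the 78 mm, its y axis across the 47 mm. Weighs a whole number of hundreds of grams (100 to 300 g), not to be seen from outside. May be absent (then it is not part of the order)
- pins_mid (a point): clear box of pins with shut lid, 60 x 64 x 27 mm; this point is its centre, 13.5 mm above its underside; x axis across the 60 mm, y across the 64 mm. Weighs a whole number of hundreds of grams (100 to 300 g). May be absent
- weight_1_mid (a point): 100 g weight, all five alike: steel foot plate 60 (along its x) x 32 (y) x 9 mm with an upright black grip fin 42 (x) x 10 (y) mm that stands on the plate and reaches 43 mm above its underside; grip the fin across its 10 mm. This point is the middle of the fin, 21 mm above the underside
- weight_2_mid (a point): 100 g weight, all five alike: steel foot plate 60 (along its x) x 32 (y) x 9 mm with an upright black grip fin 42 (x) x 10 (y) mm that stands on the plate and reaches 43 mm above its underside; grip the fin across its 10 mm. This point is the middle of the fin, 21 mm above the underside
- weight_3_mid (a point): 100 g weight, all five alike: steel foot plate 60 (along its x) x 32 (y) x 9 mm with an upright black grip fin 42 (x) x 10 (y) mm that stands on the plate and reaches 43 mm above its underside; grip the fin across its 10 mm. This point is the middle of the fin, 21 mm above the underside
- weight_4_mid (a point): 100 g weight, all five alike: steel foot plate 60 (along its x) x 32 (y) x 9 mm with an upright black grip fin 42 (x) x 10 (y) mm that stands on the plate and reaches 43 mm above its underside; grip the fin across its 10 mm. This point is the middle of the fin, 21 mm above the underside
- weight_5_mid (a point): 100 g weight, all five alike: steel foot plate 60 (along its x) x 32 (y) x 9 mm with an upright black grip fin 42 (x) x 10 (y) mm that stands on the plate and reaches 43 mm above its underside; grip the fin across its 10 mm. This point is the middle of the fin, 21 mm above the underside
- weight_board: flat wooden board, fixed, 160 x 180 x 6 mm, on which the weights stand at the start; origin at the centre of its underside
- goods_pan_floor (a point): square-cornered metal pan of the balance, inside 160 (x) x 140 (y) mm with a lip 6 mm high, on the left as the robot sees it, for the goods; stays level and rises and sinks up to 21 mm as the beam tips; this point is the centre of its floor's upper face (88 mm above the table when the beam is level); x points away from the robot, y to its left
- weight_pan_floor (a point): square-cornered metal pan of the balance, inside 160 (x) x 140 (y) mm with a lip 6 mm high, on the right as the robot sees it, for the weights; stays level and rises and sinks up to 21 mm as the beam tips; this point is the centre of its floor's upper face (88 mm above the table when the beam is level); x points away from the robot, y to its left
- weight_pan: the same right pan as a body; its origin lies 30 mm below weight_pan_floor. Each weight loads it with 0.98 N
- beam (a joint): tilt of the balance's beam, rad: 0 level, positive when the left (goods) pan is heavier; 0.05 rad per 100 g of difference, stops at 0.17 either way; settles in about 1 s. Level means within 0.02. An upright pointer between the pans (tip 118 mm above the table) stands on the long middle mark of its plate when level. Where in a pan things lie does not matter
- dial_grip (a point): on the axis of the dial on the label maker (grey fixed box 90 x 90 x 24 mm), 50 mm above the table, the height to grip. The black bar grip, 50 mm long and 12 mm wide, rises from 30 to 64 mm above the table on a disc of radius 27 mm (top at 30 mm). The bar runs along this point's x axis, white mark at its -x end; the axes turn with the dial
- dial (a joint): angle of the dial, rad: 0 is position zero (where it starts, white mark at the white stroke); grows clockwise seen from above; clicks every 0.419 rad (24 degrees): position k (k white dots, 1 to 5) is at 0.419 k, end stop at 5. A click takes about 0.05 N m; let go, the dial drops into the nearest position
- oil: bystander: bottle of machine oil, 32 mm across, 96 mm tall; origin at centre of its underside
- tape: bystander: tape measure, case 53 mm across and 18 mm high
- spool: bystander: spool of black thread, 30 mm across, 52 mm tall; origin at centre of its underside
There are look-alikes about, which are no part of the job. What is shaped like the part that bears weight_2_mid but blue, turquoise or yellow is not meant.

How it is judged:
By the outcome, as a careful person would: the job done as asked, in the order asked, and still so for the second after the job is handed in, with the robot touching nothing.
Of bobbins_a, bobbins_b, pins only 2 to 3 are there at a start; the rules pass over those that are not, and their reading is None.
At some moment in a run one of weight_1, weight_2, weight_3, weight_4, weight_5 may be knocked a few centimetres aside while the robot is not near it.
Once in a run the grip may slacken for a moment while it holds something.
It also fails if it takes over 210 s, if anything falls off the work surface, if the arm or the gripper's body presses on something with over 40 N, if the wrist force passes 120 N, or if a joint passes its speed limit or range.

## Working session

There is one attempt and no reset: what is moved stays moved. The work goes in short steps, Python scripts to look and compute and a tool call to move; the robot and the scene stay as the last step left them, time stands still between calls to the robot, and variables do not carry over. Pictures are saved under pics/ and viewed, at most 14 in all, crops included, and the job is handed in when it is done.

Besides the shell and the picture viewer there is one more tool, called after "Emit:" in YAML: its name, and indented under it one key for each argument. send_rows: Moves the arm, as the interface text tells. Its arguments: {"type":"object","properties":{"increments":{"type":"array"},"newtons":{"type":"number"}},"required":["increments"]}

```bash
mkdir -p pics
cat > h.py <<'E'
import numpy as np, cv2, pickle
from rig import robot
def snap(name,tag):
    c=robot.camera(name); pickle.dump(c,open(f'pics/{tag}.pkl','wb'))
    cv2.imwrite(f'pics/{tag}.png',cv2.cvtColor(c['image'],cv2.COLOR_RGB2BGR)); return c
def load(tag): return pickle.load(open(f'pics/{tag}.pkl','rb'))
def K(c): return np.array([[c['fx'],0,c['cx']],[0,c['fy'],c['cy']],[0,0,1.]])
def ray(c,u,v):
    p=cv2.undistortPoints(np.array([[[u,v]]],float),K(c),np.array(c['dist_coeffs'],float))[0,0]
    return np.array([p[0],p[1],1.])
def at(c,u,v,z):  # pixel at world height z
    R=np.array(c['R']);t=np.array(c['t']); o=-R.T@t; d=R.T@ray(c,u,v)
    return o+d*(z-o[2])/d[2]
def dep(c,u,v):
    R=np.array(c['R']);t=np.array(c['t']); return R.T@(ray(c,u,v)*c['range_z'][int(v),int(u)]-t)
def crop(c,u0,v0,u1,v1,s,fn):
    im=cv2.cvtColor(c['image'],cv2.COLOR_RGB2BGR)[v0:v1,u0:u1]
    cv2.imwrite(fn,cv2.resize(im,None,fx=s,fy=s,interpolation=cv2.INTER_CUBIC))
E
python3 - <<'E'
from h import *
for n in('scene','wrist','side'):
    c=snap(n,n+'0'); R=np.array(c['R']); print(n,-R.T@np.array(c['t']),R[2])
print(robot.get_obs())
E
```

```text
scene [-0.52387771  1.2270909   0.98009391] [ 0.61321855 -0.61842375 -0.49144183]
wrist [0.62489538 0.07502614 0.38408153] [-0.00225614 -0.27318474 -0.96195894]
side [-0.0214271  -0.4525774   1.41896711] [ 0.39618754  0.33200069 -0.85604379]
{'time': 0.15, 'q': array([-1.78525764e-01,  5.28246789e-01,  1.43360882e+00, -2.76706309e-05,
        1.18142020e+00, -1.78486089e-01]), 'joint_velocities': array([-0.00021904, -0.0041092 , -0.00437831, -0.00043072,  0.00131428,
       -0.00109839]), 'joint_torque': array([ 9.14956272e-04, -4.40429199e+01, -1.76841742e+01,  6.33679633e-02,
        5.52540855e-02, -1.06930895e-04]), 'position': array([6.24444060e-01, 1.05940991e-04, 2.29799750e-01]), 'tool_rot': array([ 7.07116836e-01,  7.07096225e-01, -4.90477999e-04, -6.83996862e-04]), 'ft_force': array([-0.50683239, -1.22058173,  0.85490213]), 'moment': array([ 0.0305542 , -0.00980182,  0.06994375]), 'grip_force': 0.0, 'grip_width': 0.0871744221404873}
```

View pics/scene0.png

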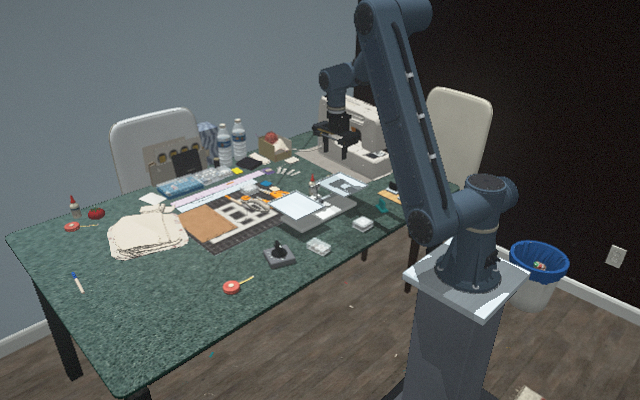

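View pics/side0.png

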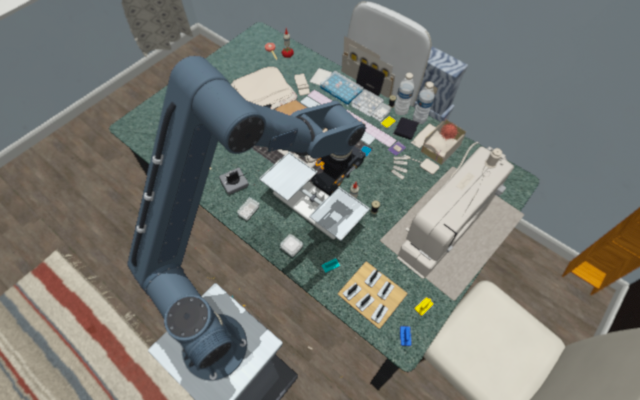

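The side view shows the label maker at (233,178), the balance at (315,195), two clear boxes at (249,208) and (291,245), and the board with 5 black-finned weights at (372,292). The look-alikes are turquoise (331,265), yellow (424,306) and blue (405,335), and none of them is wanted. Next is a close crop.

Run:
```python
from h import *
c=load('side0'); crop(c,215,145,415,345,3,'pics/s0c.png')
for n,u,v in [('tq',331,265),('boxA',249,208),('boxB',291,245),('board',372,292),('dial',233,178),('gpan',290,175),('wpan',340,213),('oil',355,187),('spool',375,208)]:
    print(n,dep(c,u,v).round(3))
```

```text
tq [ 0.455 -0.12   0.018]
boxA [0.435 0.266 0.021]
boxB [0.421 0.039 0.024]
board [ 0.472 -0.288  0.005]
dial [0.486 0.401 0.039]
gpan [0.621 0.217 0.081]
wpan [ 0.608 -0.036  0.089]
oil [ 0.743 -0.003  0.068]
spool [ 0.735 -0.107  0.035]
```

View pics/s0c.png

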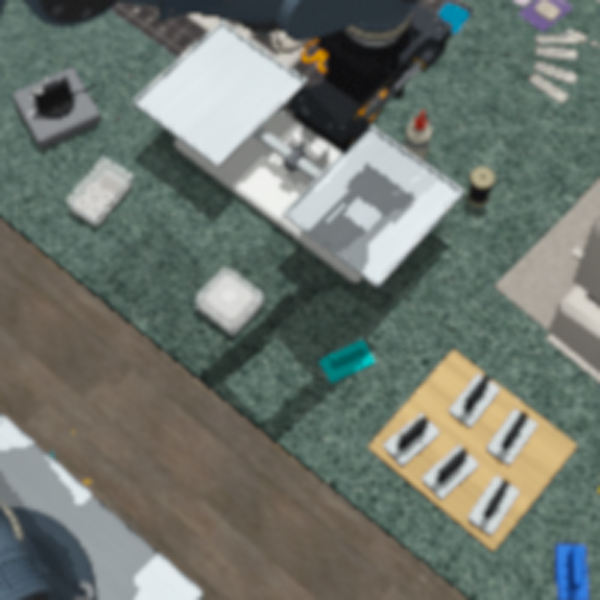

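View pics/wrist0.png

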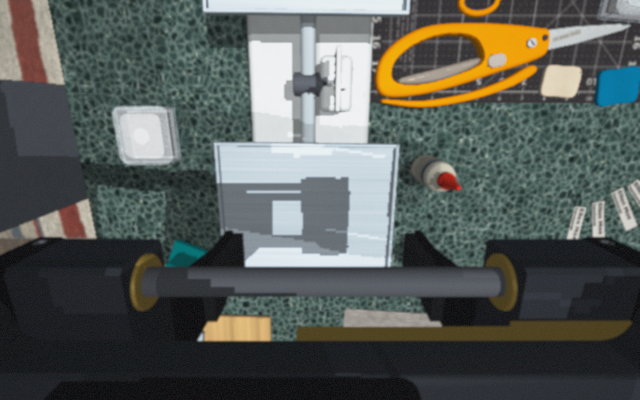

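Two boxes are present: bobbins at side crop (100,191) and pins at (229,299). The five weights all have black fins, and the pans are empty. I'll move left for a closer look at the bobbins, dial and goods pan.

Emit:
send_rows:
  increments: [0, 0, 0, -3, 3.6, 0.4, 1, 0, 0, 0, -3, 3.6, 0.4, 1, 0, 0, 0, -3, 3.6, 0.4, 1, 0, 0, 0, -3, 3.6, 0.4, 1, 0, 0, 0, -3, 3.6, 0.4, 1, 0, 0, 0, 0, 0, 0, 1, 0, 0, 0, 0, 0, 0, 1, 0, 0, 0, 0, 0, 0, 1]
  newtons: 25

```text
time: 0.82
position: [0.4927, 0.1595, 0.2484]
tool_rot: [0.707, 0.707, 0.0, 0.001]
ft_force: [0.7, 0.3, -0.4]
grip_width: 0.0872
grip_force: 0.0
```

```bash
cat >> h.py <<'E'
def cloud(c):
    h,w=c['range_z'].shape; v,u=np.mgrid[0:h,0:w]
    p=cv2.undistortPoints(np.stack([u,v],-1).reshape(-1,1,2).astype(float),K(c),np.array(c['dist_coeffs'],float))[:,0]
    z=c['range_z'].reshape(-1,1); P=np.c_[p,np.ones(len(p))]*z
    X=(P-np.array(c['t']))@np.array(c['R']); X[z[:,0]==0]=np.nan; return X.reshape(h,w,3)
def rect(c,x0,x1,y0,y1,z0,z1):
    X=cloud(c); m=(X[...,0]>x0)&(X[...,0]<x1)&(X[...,1]>y0)&(X[...,1]<y1)&(X[...,2]>z0)&(X[...,2]<z1)
    Q=X[m]; 
    if len(Q)<5: return len(Q)
    r=cv2.minAreaRect((Q[:,:2]*1000).astype(np.float32)); return len(Q),np.round(r[0],1),np.round(r[1],1),round(r[2],1),'z',np.median(Q[:,2]).round(4)
E
python3 - <<'E'
from h import *
print(robot.get_obs()['position'])
c=snap('wrist','w1')
print('bob',rect(c,.37,.52,.2,.33,.012,.035))
print('dialbar',rect(c,.4,.6,.33,.5,.05,.08)); print('box',rect(c,.4,.6,.33,.5,.015,.028))
print('gpan',rect(c,.45,.8,.08,.36,.07,.11))
w=load('wrist0'); print('pins',rect(w,.36,.5,-.05,.12,.012,.035)); print('wpan',rect(w,.45,.8,-.16,.04,.07,.11))
s=load('side0'); print('pins',rect(s,.36,.5,-.05,.12,.014,.035));print('bob',rect(s,.37,.52,.2,.33,.014,.035));print('gpan',rect(s,.45,.8,.08,.36,.07,.11));print('wpan',rect(s,.45,.8,-.16,.04,.075,.11))
E
```

```text
[0.4926834  0.15950444 0.24843143]
bob (3262, array([433.7, 273.1]), array([78.2, 47.2]), 6.5, 'z', np.float64(0.0248))
dialbar 0
box 0
gpan (29116, array([611.1, 187.4]), array([213.9, 166.9]), 89.4, 'z', np.float64(0.0884))
pins (3312, array([425.1,  44.3]), array([63.2, 61.2]), 89.9, 'z', np.float64(0.0253))
wpan (20468, array([640.7, -20.5]), array([120.9, 231.1]), 90.0, 'z', np.float64(0.0884))
pins (264, array([423.7,  42.5]), array([66. , 60.5]), 88.9, 'z', np.float64(0.0245))
bob (236, array([433.2, 271.5]), array([79.3, 50.9]), 4.8, 'z', np.float64(0.0233))
gpan (1472, array([609.7, 188. ]), array([212.4, 169.5]), 88.7, 'z', np.float64(0.0878))
wpan (1655, array([635.5, -32.6]), array([145.4, 226.6]), 89.1, 'z', np.float64(0.0878))
```

View pics/w1.png

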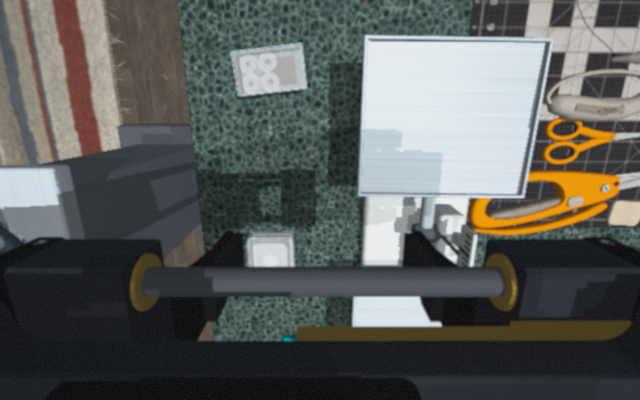

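Emit:
send_rows:
  increments: [0, 0, -0.1214, -0.49, 0.946, -0.75, 1, 0, 0, -0.1214, -0.49, 0.946, -0.75, 1, 0, 0, -0.1214, -0.49, 0.946, -0.75, 1, 0, 0, -0.1214, -0.49, 0.946, -0.75, 1, 0, 0, -0.1214, -0.49, 0.946, -0.75, 1, 0, 0, -0.1214, -0.49, 0.946, -0.75, 1, 0, 0, -0.1214, -0.49, 0.946, -0.75, 1, 0, 0, -0.1214, -0.49, 0.946, -0.75, 1, 0, 0, -0.1214, -0.49, 0.946, -0.75, 1, 0, 0, -0.1214, -0.49, 0.946, -0.75, 1, 0, 0, -0.1214, -0.49, 0.946, -0.75, 1, 0, 0, -0.1214, -0.49, 0.946, -0.75, 1, 0, 0, 0, 0, 0, 0, 1, 0, 0, 0, 0, 0, 0, 1]

```text
time: 2.03
position: [0.4342, 0.2723, 0.1577]
tool_rot: [0.998, 0.058, -0.0, 0.0]
ft_force: [0.7, 0.8, 0.0]
grip_width: 0.0871
grip_force: 0.0
```

```bash
cat >> h.py <<'E'
from scipy.spatial.transform import Rotation as Ro
def yaw(): # direction of closing line (tool y) in deg
    o=robot.get_obs(); y=Ro.from_quat(o['tool_rot']).as_matrix()[:,1]; return o['position'].round(4),np.degrees(np.arctan2(y[1],y[0])).round(2),o['q'].round(2)
E
python3 - <<'E'
from h import *
print(yaw())
c=snap('wrist','w2')
print('bob',rect(c,.37,.52,.2,.33,.012,.035))
w=load('w1')
for u,v in [(365,37),(551,40),(359,195),(527,196)]: print('g',at(w,u,v,.094).round(3))
w=load('wrist0')
for u,v in [(214,143),(398,145)]: print('w',at(w,u,v,.094).round(3))
s=load('side0')
for u,v in [(163,280),(260,215)]:pass
for u,v in [(371,125),(464,188),(374,284),(284,214)]: print('ws',at(s,215+u/3,145+v/3,.094).round(3))
for u,v in [(222,23),(307,82),(218,162),(136,102)]: print('gs',at(s,215+u/3,145+v/3,.094).round(3))
E
```

```text
(array([0.4342, 0.2723, 0.1577]), np.float64(-83.33), array([ 0.34,  0.48,  1.78, -0.  ,  0.87,  1.8 ]))
bob (4164, array([433.4, 272.8]), array([77.8, 47. ]), 6.7, 'z', np.float64(0.0248))
g [0.529 0.293 0.094]
g [0.693 0.291 0.094]
g [0.529 0.15  0.094]
g [0.696 0.149 0.094]
w [0.527 0.044 0.094]
w [0.691 0.042 0.094]
ws [0.691 0.036 0.094]
ws [ 0.692 -0.106  0.094]
ws [ 0.522 -0.102  0.094]
ws [0.526 0.038 0.094]
gs [0.691 0.284 0.094]
gs [0.69  0.139 0.094]
gs [0.529 0.146 0.094]
gs [0.529 0.285 0.094]
```

View pics/w2.png

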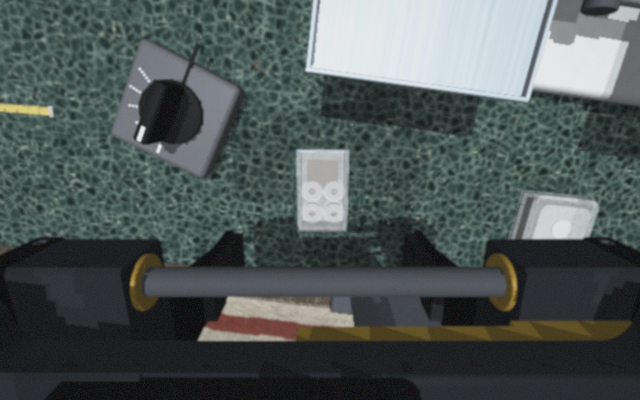

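Emit:
send_rows:
  increments: [0, 0, 0, 0, 0, -3.6, 1, 0, 0, 0, 0, 0, -3.6, 1, 0, 0, 0, 0, 0, -3.6, 1, 0, 0, 0, 0, 0, -2.5, 1, 0, 0, 0, 0, 0, -1.0, 1, 0, 0, 0, 0, 0, 0, 1, 0, 0, 0, 0, 0, 0, 0.2, 0, 0, 0, 0, 0, 0, 0.2, 0, 0, 0, 0, 0, 0, 0.2, 0, 0, 0, 0, 0, 0, 0.2, 0, 0, 0, 0, 0, 0, 0.2, 0, 0, 0, 0, 0, 0, 0.2]
  newtons: 30

```text
time: 3.08
position: [0.4337, 0.2733, 0.0161]
tool_rot: [0.998, 0.057, 0.001, -0.0]
ft_force: [0.3, 0.8, 0.2]
grip_width: 0.0549
grip_force: 0.0
```

Emit:
send_rows:
  increments: [0, 0, 0, 0, 0, 0, 0.2, 0, 0, 0, 0, 0, 0, 0.2, 0, 0, 0, 0, 0, 0, 0.2, 0, 0, 0, 0, 0, 0, 0.2, 0, 0, 0, 0, 0, 0, 0.2, 0, 0, 0, 0, 0, 1.0, 0.2, 0, 0, 0, 0, 0, 3.5, 0.2, 0, 0, 0, 0, 0, 4.0, 0.2, 0, 0, 0, 0, 0, 4.0, 0.2, 0, 0, 0, 0, 0, 0, 0.2]

```text
time: 3.92
position: [0.4374, 0.2747, 0.1468]
tool_rot: [0.998, 0.057, 0.007, -0.002]
ft_force: [1.4, 0.6, -1.6]
grip_width: 0.0448
grip_force: 30.0
```

Emit:
send_rows:
  increments: [0, 0, -0.0226, 2.82, -1.08, 0, 0.2, 0, 0, -0.0226, 2.82, -1.08, 0, 0.2, 0, 0, -0.0226, 2.82, -1.08, 0, 0.2, 0, 0, -0.0226, 2.82, -1.08, 0, 0.2, 0, 0, -0.0226, 2.82, -1.08, 0, 0.2, 0, 0, 0, 0, 0, 0, 0.2, 0, 0, 0, 0, 0, -2.7, 0.2, 0, 0, 0, 0, 0, 0, 0.2, 0, 0, 0, 0, 0, 0, 0.2, 0, 0, 0, 0, 0, 0, 0.2]

```text
time: 4.75
position: [0.5733, 0.2191, 0.113]
tool_rot: [1.0, 0.001, -0.001, 0.0]
ft_force: [0.6, 0.4, -1.3]
grip_width: 0.0449
grip_force: 30.0
```

Run:
```python
from h import *
print(yaw(),robot.get_obs()['ft_force'])
c=snap('wrist','w3')
```

```text
(array([0.5733, 0.2191, 0.113 ]), np.float64(-89.92), array([ 0.18,  0.66,  1.56, -0.  ,  0.92,  1.75])) [ 0.62704403  0.40900068 -1.29798676]
```

View pics/w3.png

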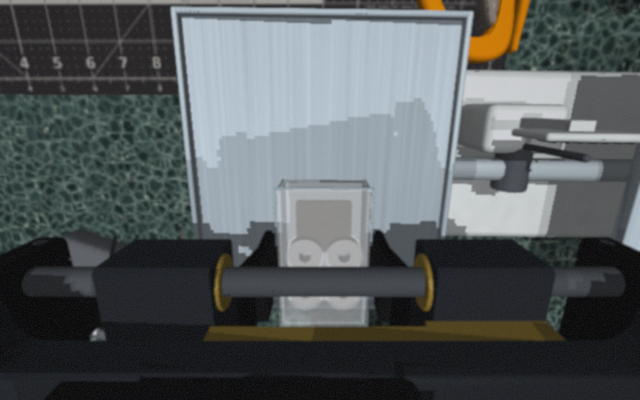

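Emit:
send_rows:
  increments: [0, 0, 0, 0.3, 0, 0, 0.2, 0, 0, 0, 0, 0, -1.0, 0.2, 0, 0, 0, 0, 0, 0, 0.2, 0, 0, 0, 0, 0, 0, 0.7, 0, 0, 0, 0, 0, 0, 0.7, 0, 0, 0, 0, 0, 0, 0.7, 0, 0, 0, 0, 0, 0, 0.7, 0, 0, 0, 0, 0, 0, 0.7, 0, 0, 0, 0, 0, 1, 0.7, 0, 0, 0, 0, 0, 4, 0.7, 0, 0, 0, 0, 0, 4, 0.7, 0, 0, 0, 0, 0, 4, 0.7, 0, 0, 0, 0, 0, 0, 0.9, 0, 0, 0, 0, 0, 0, 0.9]

```text
time: 5.97
position: [0.5793, 0.2195, 0.2375]
tool_rot: [1.0, 0.001, 0.004, -0.001]
ft_force: [-0.5, 0.4, 0.2]
grip_width: 0.0676
grip_force: 0.0
```

Run:
```python
from h import *
print(yaw())
c=snap('wrist','w4')
print('bob',rect(c,.52,.7,.15,.285,.096,.13)); print('bob',rect(c,.54,.68,.16,.28,.091,.13))
for d in('gpan',.535,.685,.16,.28),('wpan',.535,.685,-.09,.03): print(d[0],rect(c,*d[1:],.055,.13))
```

```text
(array([0.5793, 0.2195, 0.2375]), np.float64(-89.93), array([ 0.18,  0.51,  1.45, -0.  ,  1.18,  1.75]))
bob (4048, array([576.4, 218.7]), array([46.9, 78. ]), 89.8, 'z', np.float64(0.1003))
bob (3920, array([577.7, 218.7]), array([47. , 75.4]), 89.9, 'z', np.float64(0.1003))
gpan (19053, array([610., 220.]), array([149.9, 120. ]), 0.0, 'z', np.float64(0.0761))
wpan (17568, array([610., -29.]), array([150. , 118.1]), 0.0, 'z', np.float64(0.101))
```

Emit:
send_rows:
  increments: [0, 0, 0, -2.2, -2.5, -1.1, 1, 0, 0, 0, -2.2, -2.5, -1.1, 1, 0, 0, 0, -2.2, -2.5, -1.1, 1, 0, 0, 0, -2.2, -2.5, -1.1, 1, 0, 0, 0, -2.2, -2.5, -1.1, 1, 0, 0, 0, -2.2, -2.5, -1.1, 1, 0, 0, 0, -2.2, -2.5, -1.1, 1, 0, 0, 0, 0, 0, 0, 1, 0, 0, 0, 0, 0, 0, 1]

```text
time: 6.77
position: [0.4204, 0.0435, 0.1548]
tool_rot: [1.0, -0.001, -0.003, -0.001]
ft_force: [0.3, -0.1, -0.2]
grip_width: 0.0869
grip_force: 0.0
```

Run:
```python
from h import *
print(yaw())
c=snap('wrist','w5')
print('pins',rect(c,.36,.5,-.05,.12,.012,.035))
for d in('gpan',.535,.685,.16,.28),('wpan',.535,.685,-.09,.03): print(d[0],rect(c,*d[1:],.055,.13))
```

```text
(array([0.4204, 0.0435, 0.1548]), np.float64(-90.12), array([-0.16,  0.4 ,  2.  ,  0.  ,  0.75,  1.41]))
pins (4385, array([424.9,  44.3]), array([59.6, 63.9]), 0.1, 'z', np.float64(0.0254))
gpan (6524, array([548.4, 209. ]), array([26.7, 98.1]), 0.0, 'z', np.float64(0.0772))
wpan (7524, array([544.6, -30. ]), array([ 19.2, 120. ]), 0.1, 'z', np.float64(0.1008))
```

Emit:
send_rows:
  increments: [0, 0, 0, 0.4, 0.05, -3.5, 1, 0, 0, 0, 0, 0, -4, 1, 0, 0, 0, 0, 0, -4, 1, 0, 0, 0, 0, 0, -2, 1, 0, 0, 0, 0, 0, -0.4, 1, 0, 0, 0, 0, 0, 0, 0.4, 0, 0, 0, 0, 0, 0, 0.4, 0, 0, 0, 0, 0, 0, 0.4, 0, 0, 0, 0, 0, 0, 0.4, 0, 0, 0, 0, 0, 0, 0.4, 0, 0, 0, 0, 0, 0, 0.4, 0, 0, 0, 0, 0, 0, 0.4, 0, 0, 0, 0, 0, 0, 0.4, 0, 0, 0, 0, 0, 0, 0.4]

```text
time: 7.98
position: [0.4284, 0.0445, 0.0186]
tool_rot: [1.0, 0.0, 0.002, 0.0]
ft_force: [-0.1, 2.1, 7.6]
grip_width: 0.0632
grip_force: 30.0
```

Emit:
send_rows:
  increments: [0, 0, 0, 0, 0, 1, 0.4, 0, 0, 0, 0, 0, 4, 0.4, 0, 0, 0, 0, 0, 4, 0.4, 0, 0, 0, 0, 0, 4, 0.4, 0, 0, 0, 0, 0, 2, 0.4, 0, 0, 0, 0, 0, 0, 0.4, 0, 0, 0, 0, 0, 0, 0.4]

```text
time: 8.57
position: [0.4276, 0.0444, 0.1684]
tool_rot: [1.0, 0.0, 0.002, 0.0]
ft_force: [-0.0, -0.9, -1.2]
grip_width: 0.0628
grip_force: 30.0
```

Run:
```python
from h import *
print(yaw())
c=snap('wrist','w6'); s=snap('side','s6'); crop(s,200,130,420,340,3,'pics/s6c.png')
X=cloud(c); 
print('pins',rect(c,.38,.48,.0,.09,.14,.20)); print('bob',rect(c,.52,.7,.15,.285,.091,.13))
```

```text
(array([0.4276, 0.0444, 0.1684]), np.float64(-89.95), array([-0.16,  0.37,  1.97, -0.  ,  0.79,  1.41]))
pins (12249, array([423.9,  44.4]), array([60.9, 87.2]), 0.4, 'z', np.float64(0.1749))
bob (4130, array([552.4, 219.3]), array([30.2, 50.2]), 1.7, 'z', np.float64(0.1001))
```

View pics/w6.png

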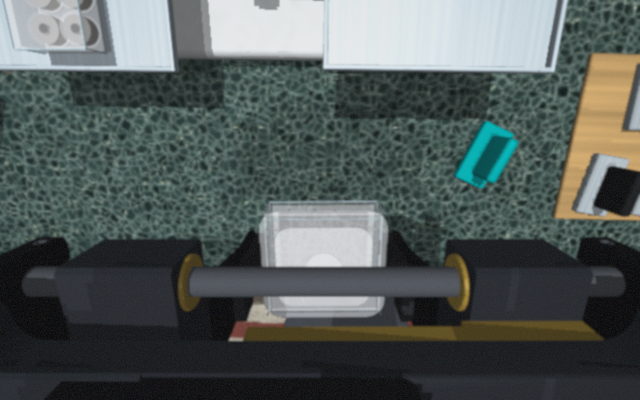

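Emit:
send_rows:
  increments: [0, 0, 0, 2.89, 2.19, 0, 0.4, 0, 0, 0, 2.89, 2.19, 0, 0.4, 0, 0, 0, 2.89, 2.19, 0, 0.4, 0, 0, 0, 2.89, 2.19, 0, 0.4, 0, 0, 0, 2.89, 2.19, 0, 0.4, 0, 0, 0, 2.89, 2.19, 0, 0.4, 0, 0, 0, 2.89, 2.19, 0, 0.4, 0, 0, 0, 2.89, 2.19, 0, 0.4, 0, 0, 0, 0, 0, 0, 0.4, 0, 0, 0, 0, 0, 0, 0.4, 0, 0, 0, 0, 0, -3, 0.4, 0, 0, 0, 0, 0, -3, 0.4, 0, 0, 0, 0, 0, 0, 0.4, 0, 0, 0, 0, 0, 0, 0.4]

```text
time: 9.83
position: [0.6547, 0.2184, 0.1035]
tool_rot: [1.0, 0.0, -0.005, 0.001]
ft_force: [-0.3, -0.6, -1.4]
grip_width: 0.0628
grip_force: 30.0
```

Run:
```python
from h import *
print(yaw())
c=snap('wrist','w7')
o=robot.get_obs(); print(o['grip_width'],o['ft_force'])
X=cloud(c)
x,y=.6585,.219
print('pins',rect(c,x-.06,x+.04,y-.05,y+.05,.107,.125))
```

```text
(array([0.6547, 0.2184, 0.1035]), np.float64(-89.98), array([ 0.16,  0.76,  1.35, -0.  ,  1.04,  1.73]))
0.06321446668892068 [ 0.51661432 -0.38628723 -1.42557937]
pins (10252, array([651.4, 218. ]), array([60.9, 83.3]), 1.8, 'z', np.float64(0.1101))
```

View pics/w7.png

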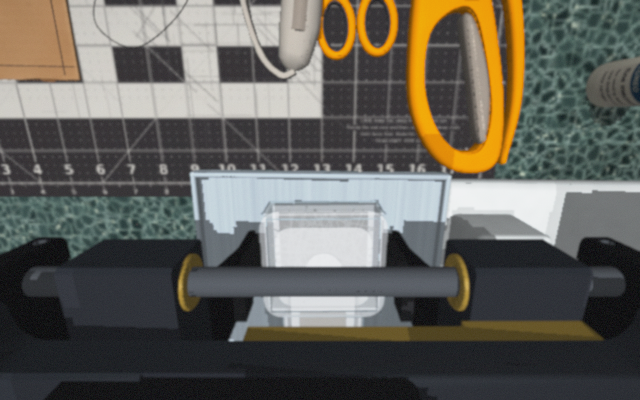

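Emit:
send_rows:
  increments: [0, 0, 0, 0.3, 0.1, 0, 0.4, 0, 0, 0, 0, 0, -0.8, 0.4, 0, 0, 0, 0, 0, 0, 0.4, 0, 0, 0, 0, 0, 0, 0.9, 0, 0, 0, 0, 0, 0, 0.9, 0, 0, 0, 0, 0, 0, 0.9, 0, 0, 0, 0, 0, 0, 0.9, 0, 0, 0, 0, 0, 0, 0.9, 0, 0, 0, 0, 0, 1, 0.9, 0, 0, 0, 0, 0, 4, 0.9, 0, 0, 0, -1, 0, 4, 0.9, 0, 0, 0, -2, 0, 4, 0.9, 0, 0, 0, -2, 0, 1, 0.9, 0, 0, 0, 0, 0, 0, 0.9, 0, 0, 0, 0, 0, 0, 0.9]

```text
time: 11.13
position: [0.6128, 0.221, 0.2384]
tool_rot: [1.0, 0.001, 0.001, -0.0]
ft_force: [-0.2, 0.3, -0.3]
grip_width: 0.0785
grip_force: 0.0
```

Run:
```python
from h import *
print(yaw())
c=snap('wrist','w8')
print('goods',rect(c,.52,.7,.15,.285,.085,.13));print('pins',rect(c,.62,.7,.15,.285,.085,.13))
X=cloud(c)
for d in('gpan',.535,.685,.16,.28),('wpan',.535,.685,-.09,.03): print(d[0],rect(c,*d[1:],.055,.083 if d[0]=='gpan' else .13))
```

```text
(array([0.6128, 0.221 , 0.2384]), np.float64(-89.91), array([ 0.17,  0.55,  1.36, -0.  ,  1.23,  1.74]))
goods (7858, array([612.3, 220. ]), array([149.9,  63.8]), 0.3, 'z', np.float64(0.0918))
pins (4358, array([657.7, 220.2]), array([58.9, 63.8]), 0.2, 'z', np.float64(0.0921))
gpan (8965, array([609.7, 220. ]), array([149.4, 120. ]), 0.0, 'z', np.float64(0.0671))
wpan (13270, array([620.6, -26.3]), array([128.3, 112.5]), 0.0, 'z', np.float64(0.1097))
```

Emit:
send_rows:
  increments: [0, 0, 0, -1.4, -3.7, 0, 0.9, 0, 0, 0, -1.4, -3.7, 0, 0.9, 0, 0, 0, -1.4, -3.7, 0, 0.9, 0, 0, 0, -1.4, -3.7, 0, 0.9, 0, 0, 0, -1.4, -3.7, 0, 0.9, 0, 0, 0, -1.4, -3.7, 0, 0.9, 0, 0, 0, -1.4, -3.7, 0, 0.9, 0, 0, 0, -1.4, -3.7, 0, 0.9, 0, 0, 0, -1.4, -3.7, 0, 0.6, 0, 0, 0, -1.4, -3.7, 0, 0.6, 0, 0, 0, -1.4, -3.7, 0, 0.6, 0, 0, 0, -1.4, -3.7, 0, 0.6, 0, 0, 0, -1.4, -3.7, 0, 0.6, 0, 0, 0, 0, 0, 0, 0.6, 0, 0, 0, 0, 0, 0, 0.6]

```text
time: 12.43
position: [0.4302, -0.2628, 0.2349]
tool_rot: [1.0, -0.002, -0.001, -0.001]
ft_force: [0.2, 0.7, -1.4]
grip_width: 0.0529
grip_force: 0.0
```

```bash
cat >> h.py <<'E'
def fins(c,z0=.040,z1=.056,box=(.35,.65,-.45,-.12)):
    X=cloud(c); m=((X[...,0]>box[0])&(X[...,0]<box[1])&(X[...,1]>box[2])&(X[...,1]<box[3])&(X[...,2]>z0)&(X[...,2]<z1)).astype(np.uint8)
    n,l,st,ce=cv2.connectedComponentsWithStats(m)
    for i in range(1,n):
        if st[i,4]<60: continue
        Q=X[l==i]; r=cv2.minAreaRect((Q[:,:2]*1000).astype(np.float32))
        a=r[2] if r[1][0]>r[1][1] else r[2]-90
        print(ce[i].round(),np.round(r[0],1),np.round(sorted(r[1]),1),'long axis deg',round(a,1),'z',np.median(Q[:,2]).round(4),c['image'][l==i].mean(0).round())
E
python3 - <<'E'
from h import *
print(yaw())
c=snap('wrist','w9'); fins(c)
E
```

```text
(array([ 0.4302, -0.2628,  0.2349]), np.float64(-90.25), array([-0.77,  0.36,  1.72,  0.  ,  1.06,  0.8 ]))
[506.  67.] [ 544.9 -445.5] [ 9.4 42.3] long axis deg -1.2 z 0.0429 [217. 200.  10.]
[319.  98.] [ 513.  -258.6] [ 9.8 40.9] long axis deg 2.0 z 0.0489 [56. 58. 61.]
[376. 106.] [ 504.5 -317.2] [ 9.2 40.5] long axis deg 2.5 z 0.0489 [59. 61. 64.]
[295. 179.] [ 428.7 -231.3] [10. 42.] long axis deg -9.9 z 0.0488 [50. 51. 53.]
[401. 181.] [ 427.1 -347.6] [10.5 41.1] long axis deg 3.8 z 0.0487 [54. 56. 58.]
[346. 181.] [ 426.4 -287.8] [10. 42.] long axis deg -8.5 z 0.0489 [49. 51. 52.]
[491. 175.] [ 431.  -445.8] [ 8.3 18.4] long axis deg 4.5 z 0.0427 [ 28.  90. 197.]
```

View pics/w9.png

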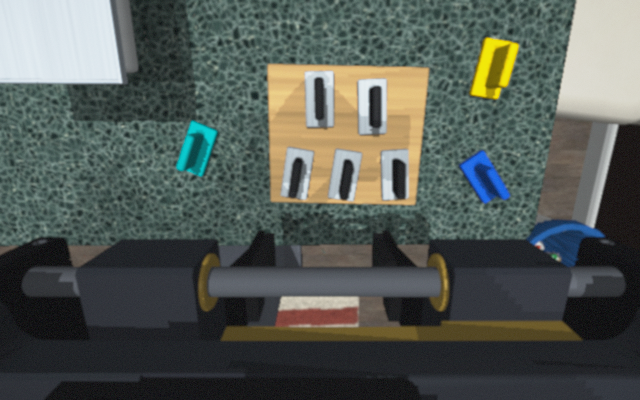

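Five black-finned weights stand on the board at (319,98), (376,106), (295,179), (346,181) and (401,181). The turquoise, blue and yellow look-alikes are off it. I'll take the weight at (319,98) first.

Emit:
send_rows:
  increments: [0, 0, 0.008, 1.66, 0.08, -2.7, 0.4, 0, 0, 0.008, 1.66, 0.08, -2.7, 0.4, 0, 0, 0.008, 1.66, 0.08, -2.7, 0.4, 0, 0, 0.008, 1.66, 0.08, -2.7, 0.4, 0, 0, 0.008, 1.66, 0.08, -2.7, 0.4, 0, 0, 0, 0, 0, 0, 0.4, 0, 0, 0, 0, 0, -4, 0.4, 0, 0, 0, 0, 0, -3.3, 0.4, 0, 0, 0, 0, 0, 0, 0.4, 0, 0, 0, 0, 0, 0, 0.4, 0, 0, 0, 0, 0, 0, 0, 0, 0, 0, 0, 0, 0, 0, 0, 0, 0, 0, 0, 0, 0, 0, 0, 0, 0, 0, 0, 0, 0, 0, 0, 0, 0, 0, 0, 0, 0, 0, 0, 0, 0, 0, 0, 0, 0, 0, 0, 0]

```text
validation failed for argument at $.in...
```

Emit:
send_rows:
  increments: [0, 0, 0.008, 1.66, 0.08, -2.7, 0.4, 0, 0, 0.008, 1.66, 0.08, -2.7, 0.4, 0, 0, 0.008, 1.66, 0.08, -2.7, 0.4, 0, 0, 0.008, 1.66, 0.08, -2.7, 0.4, 0, 0, 0.008, 1.66, 0.08, -2.7, 0.4, 0, 0, 0, 0, 0, 0, 0.4, 0, 0, 0, 0, 0, -4, 0.4, 0, 0, 0, 0, 0, -3.3, 0.4, 0, 0, 0, 0, 0, 0, 0.4, 0, 0, 0, 0, 0, 0, 0.4, 0, 0, 0, 0, 0, 0, 0.01, 0, 0, 0, 0, 0, 0, 0.01, 0, 0, 0, 0, 0, 0, 0.01, 0, 0, 0, 0, 0, 0, 0.01, 0, 0, 0, 0, 0, 0, 0.01, 0, 0, 0, 0, 0, 0, 0.01]

```text
time: 13.82
position: [0.5142, -0.2567, 0.0296]
tool_rot: [1.0, 0.02, 0.001, 0.001]
ft_force: [-1.0, 0.5, 4.7]
grip_width: 0.0097
grip_force: 30.0
```

Emit:
send_rows:
  increments: [0, 0, 0, 0, 0, 2, 0.01, 0, 0, 0, 0, 0, 4, 0.01, 0, 0, 0, 0, 0, 4, 0.01, 0, 0, 0, 0, 0, 4, 0.01, 0, 0, 0, 0, 0, 2, 0.01, 0, 0, -0.006, 2.18, 3.06, 0, 0.01, 0, 0, -0.006, 2.18, 3.06, 0, 0.01, 0, 0, -0.006, 2.18, 3.06, 0, 0.01, 0, 0, -0.006, 2.18, 3.06, 0, 0.01, 0, 0, -0.006, 2.18, 3.06, 0, 0.01, 0, 0, -0.006, 2.18, 3.06, 0, 0.01, 0, 0, 0, 0, 0, 0, 0.01, 0, 0, 0, 0, 0, 0, 0.01, 0, 0, 0, 0, 0, -4, 0.01, 0, 0, 0, 0, 0, 0, 0.01, 0, 0, 0, 0, 0, 0, 0.01]

```text
time: 15.15
position: [0.6414, -0.0732, 0.1461]
tool_rot: [1.0, 0.002, -0.004, -0.001]
ft_force: [-1.0, 0.3, -0.8]
grip_width: 0.0099
grip_force: 30.0
```

Run:
```python
from h import *
print(yaw(), robot.get_obs()['grip_width'])
c=snap('wrist','w10')
print('wpan',rect(c,.535,.685,-.02,.03,.07,.12))
```

```text
(array([ 0.6414, -0.0732,  0.1461]), np.float64(-89.8), array([-0.29,  0.66,  1.45, -0.  ,  1.05,  1.28])) 0.00987127892732504
wpan (6778, array([650.1,   5. ]), array([69.6, 50. ]), 0.0, 'z', np.float64(0.1095))
```

View pics/w10.png

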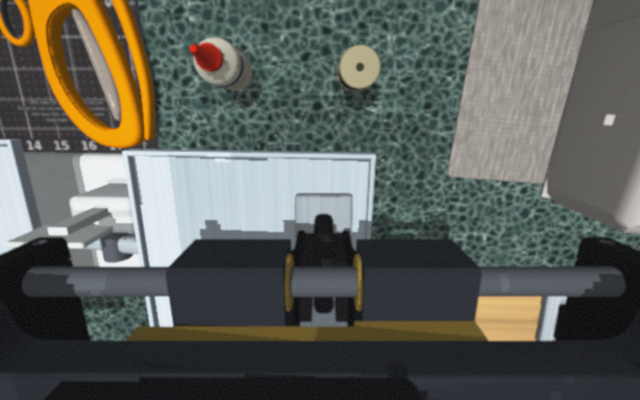

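Emit:
send_rows:
  increments: [0, 0, 0, 0.2, 0, -1.4, 0.01, 0, 0, 0, 0, 0, 0, 0.01, 0, 0, 0, 0, 0, 0, 0.3, 0, 0, 0, 0, 0, 0, 0.3, 0, 0, 0, 0, 0, 0, 0.3, 0, 0, 0, 0, 0, 0, 0.3, 0, 0, 0, 0, 0, 3, 0.3, 0, 0, 0, 0, 0, 4, 0.3, 0, 0, 0.005, -1.96, -3.49, 0, 0.4, 0, 0, 0.005, -1.96, -3.49, 0, 0.4, 0, 0, 0.005, -1.96, -3.49, 0, 0.4, 0, 0, 0.005, -1.96, -3.49, 0, 0.4, 0, 0, 0.005, -1.96, -3.49, 0, 0.4, 0, 0, 0.005, -1.96, -3.49, 0, 0.4, 0, 0, 0.005, -1.96, -3.49, 0, 0.4, 0, 0, 0, 0, 0, 0, 0.4, 0, 0, 0, 0, 0, 0, 0.4]

```text
time: 16.62
position: [0.5086, -0.3192, 0.2051]
tool_rot: [1.0, 0.018, 0.0, 0.0]
ft_force: [-0.3, 0.6, 0.3]
grip_width: 0.0348
grip_force: 0.0
```

Run:
```python
from h import *
print(yaw(), robot.get_obs()['grip_width'])
c=snap('wrist','w11'); fins(c)
```

```text
(array([ 0.5086, -0.3192,  0.2051]), np.float64(-87.97), array([-0.75,  0.52,  1.52,  0.  ,  1.09,  0.79])) 0.0347707337883055
[346.  54.] [ 631.4 -335. ] [  5.  117.2] long axis deg 85.5 z 0.0485 [96. 95. 93.]
[454. 155.] [ 544.6 -446.6] [ 8.2 40.9] long axis deg -3.8 z 0.0429 [235. 222.  10.]
[321. 188.] [ 505.4 -317.7] [ 9.1 40.9] long axis deg 2.1 z 0.0489 [55. 57. 59.]
[132. 213.] [ 469.7 -122.5] [ 5.  14.1] long axis deg -0.2 z 0.0422 [ 10. 155. 158.]
[294. 250.] [ 433.4 -292.2] [ 6.8 28.5] long axis deg 2.2 z 0.0486 [43. 45. 46.]
[347. 253.] [ 433.8 -346.9] [ 9.9 28.5] long axis deg 2.8 z 0.0486 [41. 43. 45.]
```

Emit:
send_rows:
  increments: [0, 0, 0, -0.4, 0.2, -4, 0.4, 0, 0, 0, 0, 0, -4, 0.4, 0, 0, 0, 0, 0, -4, 0.4, 0, 0, 0, 0, 0, -4, 0.4, 0, 0, 0, 0, 0, -1.6, 0.4, 0, 0, 0, 0, 0, 0, 0.4, 0, 0, 0, 0, 0, 0, 0.4, 0, 0, 0, 0, 0, 0, 0.01, 0, 0, 0, 0, 0, 0, 0.01, 0, 0, 0, 0, 0, 0, 0.01, 0, 0, 0, 0, 0, 0, 0.01, 0, 0, 0, 0, 0, 0, 0.01, 0, 0, 0, 0, 0, 0, 0.01]

```text
time: 17.75
position: [0.5059, -0.3154, 0.0292]
tool_rot: [1.0, 0.02, 0.001, 0.0]
ft_force: [0.3, 0.5, 3.4]
grip_width: 0.0099
grip_force: 30.0
```

Emit:
send_rows:
  increments: [0, 0, 0, 0, 0, 2, 0.01, 0, 0, 0, 0, 0, 4, 0.01, 0, 0, 0, 0, 0, 4, 0.01, 0, 0, 0, 0, 0, 4, 0.01, 0, 0, 0, 0, 0, 3, 0.01, 0, 0, -0.0045, 1.74, 3.55, 0, 0.01, 0, 0, -0.0045, 1.74, 3.55, 0, 0.01, 0, 0, -0.0045, 1.74, 3.55, 0, 0.01, 0, 0, -0.0045, 1.74, 3.55, 0, 0.01, 0, 0, -0.0045, 1.74, 3.55, 0, 0.01, 0, 0, -0.0045, 1.74, 3.55, 0, 0.01, 0, 0, -0.0045, 1.74, 3.55, 0, 0.01, 0, 0, -0.0045, 1.74, 3.55, 0, 0.01, 0, 0, 0, 0, 0, 0, 0.01, 0, 0, 0, 0, 0, 0, 0.01, 0, 0, 0, 0, 0, -3, 0.01, 0, 0, 0, 0, 0, -2.5, 0.01, 0, 0, 0, 0, 0, 0, 0.01, 0, 0, 0, 0, 0, 0, 0.01]

```text
time: 19.33
position: [0.6427, -0.032, 0.142]
tool_rot: [1.0, 0.001, -0.002, -0.0]
ft_force: [0.3, -0.4, -0.5]
grip_width: 0.0099
grip_force: 30.0
```

Run:
```python
from h import *
print(yaw(), robot.get_obs()['grip_width'],robot.get_obs()['ft_force'])
c=snap('wrist','w12')
print('wpan',rect(c,.6,.685,-.01,.03,.07,.12))
fins(c,.12,.156,(.55,.72,-.13,.05))
```

```text
(array([ 0.6427, -0.032 ,  0.142 ]), np.float64(-89.87), array([-0.22,  0.66,  1.46, -0.  ,  1.03,  1.35])) 0.009947752952552819 [ 0.33843874 -0.44720223 -0.49125589]
wpan (4875, array([661.,  10.]), array([47.9, 40. ]), 0.0, 'z', np.float64(0.1071))
[323. 218.] [659. -32.] [25.8 32. ] long axis deg -89.8 z 0.1283 [122. 129. 134.]
[400. 222.] [655.4 -73.3] [10.6 21.6] long axis deg 1.2 z 0.143 [33. 34. 36.]
```

Emit:
send_rows:
  increments: [0, 0, 0, 0.2, 0, -1.3, 0.01, 0, 0, 0, 0, 0, 0, 0.01, 0, 0, 0, 0, 0, 0, 0.3, 0, 0, 0, 0, 0, 0, 0.3, 0, 0, 0, 0, 0, 0, 0.3, 0, 0, 0, 0, 0, 0, 0.3, 0, 0, 0, 0, 0, 3, 0.3, 0, 0, 0, 0, 0, 4, 0.3, 0, 0, -0.015, -2.37, -2.87, 0, 0.4, 0, 0, -0.015, -2.37, -2.87, 0, 0.4, 0, 0, -0.015, -2.37, -2.87, 0, 0.4, 0, 0, -0.015, -2.37, -2.87, 0, 0.4, 0, 0, -0.015, -2.37, -2.87, 0, 0.4, 0, 0, -0.015, -2.37, -2.87, 0, 0.4, 0, 0, -0.015, -2.37, -2.87, 0, 0.4, 0, 0, -0.015, -2.37, -2.87, 0, 0.4, 0, 0, -0.015, -2.37, -2.87, 0, 0.4, 0, 0, 0, 0, 0, 0, 0.4, 0, 0, 0, 0, 0, 0, 0.4]

```text
time: 20.97
position: [0.4325, -0.291, 0.2011]
tool_rot: [0.998, -0.068, 0.0, 0.0]
ft_force: [0.0, 0.2, 0.1]
grip_width: 0.0347
grip_force: 0.0
```

Run:
```python
from h import *
print(yaw(), robot.get_obs()['grip_width'])
c=snap('wrist','w13'); fins(c)
print('wpan',rect(c,.535,.6,-.09,.03,.07,.12))
```

```text
(array([ 0.4325, -0.291 ,  0.2011]), np.float64(-97.75), array([-0.81,  0.43,  1.72,  0.  ,  0.99,  0.9 ])) 0.034707599661107244
[479.  43.] [ 545.1 -445.3] [ 9.4 41.9] long axis deg -0.5 z 0.0426 [223. 210.  10.]
[480. 163.] [ 432.9 -447.6] [ 9.  15.3] long axis deg 31.4 z 0.0428 [ 31. 100. 215.]
[380. 183.] [ 426.8 -347.5] [10.2 41.8] long axis deg 3.9 z 0.0488 [57. 59. 60.]
[148. 170.] [ 469.9 -122.7] [ 4.9 14.1] long axis deg -0.0 z 0.0419 [ 10. 155. 158.]
[321. 191.] [ 426.7 -288.1] [ 9.9 41.4] long axis deg -8.0 z 0.0488 [56. 58. 60.]
[265. 196.] [ 428.9 -231.3] [10.4 41.5] long axis deg -10.1 z 0.0488 [47. 48. 49.]
wpan (2739, array([567.4, -72.2]), array([35.6, 64.8]), 89.9, 'z', np.float64(0.1006))
```

Emit:
send_rows:
  increments: [0, 0, 0, -0.5, 0.3, -3.8, 0.4, 0, 0, 0, 0, 0, -4, 0.4, 0, 0, 0, 0, 0, -4, 0.4, 0, 0, 0, 0, 0, -4, 0.4, 0, 0, 0, 0, 0, -1.5, 0.4, 0, 0, 0, 0, 0, 0, 0.4, 0, 0, 0, 0, 0, 0, 0.4, 0, 0, 0, 0, 0, 0, 0.01, 0, 0, 0, 0, 0, 0, 0.01, 0, 0, 0, 0, 0, 0, 0.01, 0, 0, 0, 0, 0, 0, 0.01, 0, 0, 0, 0, 0, 0, 0.01, 0, 0, 0, 0, 0, 0, 0.01]

```text
time: 22.1
position: [0.4288, -0.2866, 0.0281]
tool_rot: [0.998, -0.066, 0.001, 0.0]
ft_force: [0.1, 1.0, 3.6]
grip_width: 0.0098
grip_force: 30.0
```

Emit:
send_rows:
  increments: [0, 0, 0, 0, 0, 2, 0.01, 0, 0, 0, 0, 0, 4, 0.01, 0, 0, 0, 0, 0, 4, 0.01, 0, 0, 0, 0, 0, 4, 0.01, 0, 0, 0, 0, 0, 3, 0.01, 0, 0, 0.0195, 2.09, 3.06, 0, 0.01, 0, 0, 0.0195, 2.09, 3.06, 0, 0.01, 0, 0, 0.0195, 2.09, 3.06, 0, 0.01, 0, 0, 0.0195, 2.09, 3.06, 0, 0.01, 0, 0, 0.0195, 2.09, 3.06, 0, 0.01, 0, 0, 0.0195, 2.09, 3.06, 0, 0.01, 0, 0, 0.0195, 2.09, 3.06, 0, 0.01, 0, 0, 0, 0, 0, 0, 0.01, 0, 0, 0, 0, 0, 0, 0.01, 0, 0, 0, 0, 0, -3, 0.01, 0, 0, 0, 0, 0, -2.8, 0.01, 0, 0, 0, 0, 0, 0, 0.01, 0, 0, 0, 0, 0, 0, 0.01]

```text
time: 23.6
position: [0.5725, -0.0728, 0.1382]
tool_rot: [1.0, 0.002, -0.003, -0.001]
ft_force: [0.9, -0.0, -0.5]
grip_width: 0.0095
grip_force: 30.0
```

Run:
```python
from h import *
print(yaw(), robot.get_obs()['grip_width'])
c=snap('wrist','w14')
print('wpan',rect(c,.62,.685,-.01,.03,.07,.12))
print('plate',rect(c,.55,.62,-.1,-.05,.11,.128))
fins(c,.12,.156,(.55,.72,-.13,.05))
```

```text
(array([ 0.5725, -0.0728,  0.1382]), np.float64(-89.78), array([-0.32,  0.59,  1.64, -0.  ,  0.92,  1.25])) 0.00954952859708538
wpan (8426, array([652.5,  10. ]), array([40., 65.]), 90.0, 'z', np.float64(0.1007))
plate (1976, array([598.3, -72.8]), array([32. , 43.4]), 89.9, 'z', np.float64(0.1251))
[237. 109.] [645.4 -31.7] [10.7 41.9] long axis deg -0.2 z 0.1428 [35. 36. 38.]
[325. 111.] [644.7 -73.4] [ 9.9 41.9] long axis deg 0.6 z 0.1434 [45. 47. 49.]
[323. 221.] [588.7 -72.7] [23.8 32. ] long axis deg -89.3 z 0.1257 [ 99. 105. 109.]
```

View pics/w14.png

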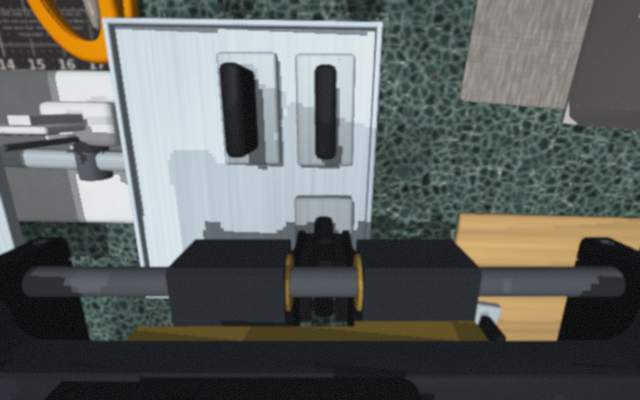

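Emit:
send_rows:
  increments: [0, 0, 0, 0, 0, -1.6, 0.01, 0, 0, 0, 0, 0, 0, 0.01, 0, 0, 0, 0, 0, 0, 0.3, 0, 0, 0, 0, 0, 0, 0.3, 0, 0, 0, 0, 0, 0, 0.3, 0, 0, 0, 0, 0, 0, 0.3, 0, 0, 0, 0, 0, 4, 0.3, 0, 0, 0, 0, 0, 4, 0.3, 0, 0, -0.029, -2.4, -2.63, 0, 0.4, 0, 0, -0.029, -2.4, -2.63, 0, 0.4, 0, 0, -0.029, -2.4, -2.63, 0, 0.4, 0, 0, -0.029, -2.4, -2.63, 0, 0.4, 0, 0, -0.029, -2.4, -2.63, 0, 0.4, 0, 0, -0.029, -2.4, -2.63, 0, 0.4, 0, 0, 0, 0, 0, 0, 0.4, 0, 0, 0, 0, 0, 0, 0.4]

```text
time: 24.98
position: [0.4299, -0.2313, 0.2042]
tool_rot: [0.996, -0.086, 0.0, 0.0]
ft_force: [0.1, 1.3, 0.8]
grip_width: 0.0346
grip_force: 0.0
```

Run:
```python
from h import *
print(yaw(), robot.get_obs()['grip_width'])
c=snap('wrist','w15'); fins(c)
print('wpan',rect(c,.535,.6,-.02,.03,.07,.12))
```

```text
(array([ 0.4299, -0.2313,  0.2042]), np.float64(-99.88), array([-0.72,  0.38,  1.8 ,  0.  ,  0.96,  1.02])) 0.03462779140985861
[541.  24.] [ 542.3 -445.5] [ 8.9 36.4] long axis deg -0.3 z 0.0428 [223. 208.  10.]
[539. 145.] [ 431.9 -444.9] [ 9.9 17.2] long axis deg -1.1 z 0.0429 [ 30.  93. 200.]
[439. 168.] [ 427.  -347.3] [10.7 41.6] long axis deg 3.0 z 0.0487 [59. 56. 54.]
[207. 163.] [ 469.4 -122.6] [ 4.9 15. ] long axis deg -0.7 z 0.0423 [ 10. 157. 160.]
[323. 186.] [ 429.1 -231.6] [ 9.1 41. ] long axis deg -10.0 z 0.0489 [54. 56. 58.]
wpan (2122, array([567.6,  -3.3]), array([33.5, 65. ]), 89.7, 'z', np.float64(0.0943))
```

Pan height puts the difference at 1, so one more weight should level it (4 in all).

Emit:
send_rows:
  increments: [0, 0, 0, -0.1, 0, -4, 0.4, 0, 0, 0, 0, 0, -4, 0.4, 0, 0, 0, 0, 0, -4, 0.4, 0, 0, 0, 0, 0, -4, 0.4, 0, 0, 0, 0, 0, -1.6, 0.4, 0, 0, 0, 0, 0, 0, 0.4, 0, 0, 0, 0, 0, 0, 0.4, 0, 0, 0, 0, 0, 0, 0.01, 0, 0, 0, 0, 0, 0, 0.01, 0, 0, 0, 0, 0, 0, 0.01, 0, 0, 0, 0, 0, 0, 0.01, 0, 0, 0, 0, 0, 0, 0.01, 0, 0, 0, 0, 0, 0, 0.01]

```text
time: 26.12
position: [0.4301, -0.2301, 0.0281]
tool_rot: [0.996, -0.084, 0.001, 0.0]
ft_force: [1.0, 0.9, 3.6]
grip_width: 0.0096
grip_force: 30.0
```

Emit:
send_rows:
  increments: [0, 0, 0, 0, 0, 2, 0.01, 0, 0, 0, 0, 0, 4, 0.01, 0, 0, 0, 0, 0, 4, 0.01, 0, 0, 0, 0, 0, 4, 0.01, 0, 0, 0, 0, 0, 3, 0.01, 0, 0, 0.025, 2.06, 3.07, 0, 0.01, 0, 0, 0.025, 2.06, 3.07, 0, 0.01, 0, 0, 0.025, 2.06, 3.07, 0, 0.01, 0, 0, 0.025, 2.06, 3.07, 0, 0.01, 0, 0, 0.025, 2.06, 3.07, 0, 0.01, 0, 0, 0.025, 2.06, 3.07, 0, 0.01, 0, 0, 0.025, 2.06, 3.07, 0, 0.01, 0, 0, 0, 0, 0, 0, 0.01, 0, 0, 0, 0, 0, 0, 0.01, 0, 0, 0, 0, 0, -3, 0.01, 0, 0, 0, 0, 0, -3.6, 0.01, 0, 0, 0, 0, 0, 0, 0.01, 0, 0, 0, 0, 0, 0, 0.01]

```text
time: 27.62
position: [0.5712, -0.0157, 0.1299]
tool_rot: [1.0, 0.002, -0.003, -0.001]
ft_force: [0.6, 0.2, -0.6]
grip_width: 0.0098
grip_force: 30.0
```

Run:
```python
from h import *
print(yaw(), robot.get_obs()['grip_width'])
c=snap('wrist','w16')
print('plate',rect(c,.58,.61,-.05,.02,.105,.125))
fins(c,.12,.156,(.55,.72,-.13,.05))
```

```text
(array([ 0.5712, -0.0157,  0.1299]), np.float64(-89.73), array([-0.22,  0.59,  1.65, -0.  ,  0.9 ,  1.34])) 0.009801415042346932
plate (1941, array([590.1, -15.7]), array([32., 20.]), 90.0, 'z', np.float64(0.1168))
[359. 107.] [645.1 -31.6] [10.2 41.9] long axis deg 0.3 z 0.137 [43. 44. 47.]
[448. 109.] [644.8 -73.2] [10.6 41.5] long axis deg 0.4 z 0.1366 [38. 39. 42.]
[433. 226.] [585.4 -72.4] [10.4 16.1] long axis deg -0.5 z 0.1342 [30. 31. 33.]
[324. 244.] [582.3 -15.7] [17.8 23.1] long axis deg 53.2 z 0.1471 [25. 25. 27.]
[323. 305.] [555.5 -15.9] [ 9.2 10.5] long axis deg -0.1 z 0.1509 [22. 23. 24.]
```

Emit:
send_rows:
  increments: [0, 0, 0, 0, 0, -1.5, 0.01, 0, 0, 0, 0, 0, 0, 0.01, 0, 0, 0, 0, 0, 0, 0.3, 0, 0, 0, 0, 0, 0, 0.3, 0, 0, 0, 0, 0, 0, 0.3, 0, 0, 0, 0, 0, 0, 0.3, 0, 0, 0, 0, 0, 4, 0.3, 0, 0, 0, 0, 0, 4, 0.3, 0, 0, 0, -1.35, 3.5, 0, 0.4, 0, 0, 0, -1.35, 3.5, 0, 0.4, 0, 0, 0, -1.35, 3.5, 0, 0.4, 0, 0, 0, -1.35, 3.5, 0, 0.4, 0, 0, 0, -1.35, 3.5, 0, 0.4, 0, 0, 0, -1.35, 3.5, 0, 0.4, 0, 0, 0, -1.35, 3.5, 0, 0.4, 0, 0, 0, -1.35, 3.5, 0, 0.4, 0, 0, 0, -1.35, 3.5, 0, 0.4, 0, 0, 0, 0, 0, 0, 0.4, 0, 0, 0, 0, 0, 0, 0.4]

```text
time: 29.25
position: [0.4514, 0.3019, 0.197]
tool_rot: [1.0, 0.006, 0.0, -0.0]
ft_force: [-0.8, -0.6, 0.1]
grip_width: 0.035
grip_force: 0.0
```

Run:
```python
from h import *
print(yaw(), robot.get_obs()['grip_width'])
c=snap('wrist','w17'); s=snap('side','s17')
print('gpan',rect(c,.535,.6,.25,.28,.06,.12), 'side g',rect(s,.54,.68,.26,.28,.06,.12),'side w',rect(s,.54,.68,.0,.03,.06,.105))
fins(c,.055,.07,(.4,.6,.33,.48))
crop(c,0,0,400,260,2,'pics/w17c.png')
```

```text
(array([0.4514, 0.3019, 0.197 ]), np.float64(-89.36), array([ 0.38,  0.46,  1.68, -0.  ,  1.  ,  1.94])) 0.03499910320183645
gpan (3739, array([567.5, 265. ]), array([65., 30.]), 0.0, 'z', np.float64(0.0883)) side g (152, array([610.5, 270.1]), array([137. ,  19.5]), 0.6, 'z', np.float64(0.0872)) side w (268, array([610.,  15.]), array([139.3,  29.8]), 0.0, 'z', np.float64(0.0875))
[205. 148.] [489.6 409.2] [12.7 49.5] long axis deg -20.8 z 0.0638 [54. 56. 58.]
```

View pics/w17c.png

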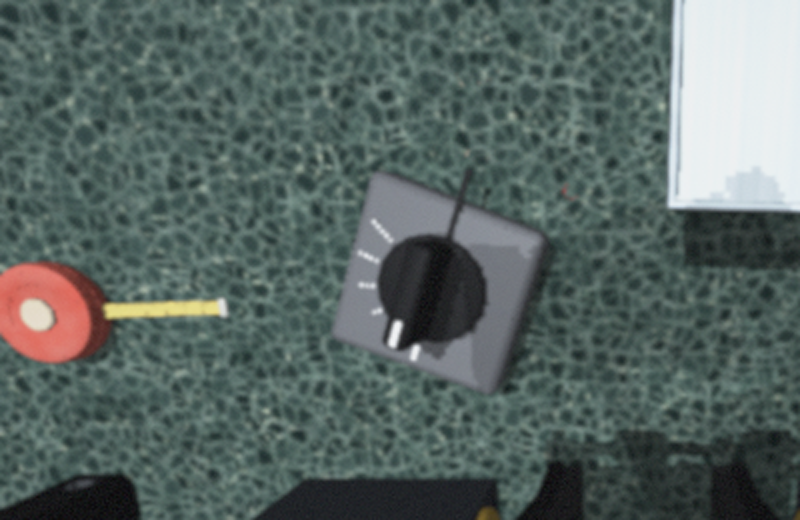

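The beam is level with 4 weights: the pan floor reads 0.0883. The dial's bar is at crop (420,290), its white mark at the near end by the stroke, and the tape is well clear on the left. I'll turn the wrist back half a turn so the joint has room for the clockwise turn.

Emit:
send_rows:
  increments: [0, 0, 0.12, 0.19, 0.535, 0, 0.4, 0, 0, 0.12, 0.19, 0.535, 0, 0.4, 0, 0, 0.12, 0.19, 0.535, 0, 0.4, 0, 0, 0.12, 0.19, 0.535, 0, 0.4, 0, 0, 0.12, 0.19, 0.535, 0, 0.4, 0, 0, 0.12, 0.19, 0.535, 0, 0.4, 0, 0, 0.12, 0.19, 0.535, 0, 0.4, 0, 0, 0.12, 0.19, 0.535, 0, 0.4, 0, 0, 0.12, 0.19, 0.535, 0, 0.4, 0, 0, 0.12, 0.19, 0.535, 0, 0.4, 0, 0, 0.12, 0.19, 0.535, 0, 0.4, 0, 0, 0.12, 0.19, 0.535, 0, 0.4, 0, 0, 0.12, 0.19, 0.535, 0, 0.4, 0, 0, 0.12, 0.19, 0.535, 0, 0.4, 0, 0, 0.12, 0.19, 0.535, 0, 0.4, 0, 0, 0.12, 0.19, 0.535, 0, 0.4, 0, 0, 0.12, 0.19, 0.535, 0, 0.4, 0, 0, 0.12, 0.19, 0.535, 0, 0.4, 0, 0, 0.12, 0.19, 0.535, 0, 0.4, 0, 0, 0.12, 0.19, 0.535, 0, 0.4]

```text
time: 31.02
position: [0.4919, 0.4053, 0.1966]
tool_rot: [0.358, 0.934, -0.0, 0.0]
ft_force: [-0.1, 0.4, -0.1]
grip_width: 0.035
grip_force: 0.0
```

Emit:
send_rows:
  increments: [0, 0, 0.12, 0, 0, 0, 0.4, 0, 0, 0.12, 0, 0, 0, 0.4, 0, 0, 0.12, 0, 0, 0, 0.4, 0, 0, 0, 0, 0, 0, 0.4, 0, 0, 0, 0, 0, 0, 0.4]

```text
time: 31.43
position: [0.4914, 0.4055, 0.1965]
tool_rot: [0.189, 0.982, -0.0, -0.0]
ft_force: [-0.7, 0.7, 0.4]
grip_width: 0.0349
grip_force: 0.0
```

Run:
```python
from h import *
print(yaw(), robot.get_obs()['grip_width'])
c=snap('wrist','w18')
fins(c,.055,.07,(.4,.6,.33,.48))
```

```text
(array([0.4914, 0.4055, 0.1965]), np.float64(68.19), array([ 0.51,  0.58,  1.43, -0.  ,  1.13, -0.68])) 0.03494807412724858
[327. 185.] [488.8 410. ] [11.9 48.8] long axis deg -21.3 z 0.064 [65. 67. 70.]
```

Emit:
send_rows:
  increments: [0, 0, 0.012, -0.24, 0.4, -3, 0.4, 0, 0, 0, 0, 0, -4, 0.4, 0, 0, 0, 0, 0, -4, 0.4, 0, 0, 0, 0, 0, -3, 0.4, 0, 0, 0, 0, 0, -1.3, 0.4, 0, 0, 0, 0, 0, 0, 0.4, 0, 0, 0, 0, 0, 0, 0.4, 0, 0, 0, 0, 0, 0, 0.01, 0, 0, 0, 0, 0, 0, 0.01, 0, 0, 0, 0, 0, 0, 0.01, 0, 0, 0, 0, 0, 0, 0.01, 0, 0, 0, 0, 0, 0, 0.01, 0, 0, 0, 0, 0, 0, 0.01]

```text
time: 32.57
position: [0.488, 0.4104, 0.0445]
tool_rot: [0.18, 0.984, -0.001, 0.0]
ft_force: [-1.3, -3.8, 6.4]
grip_width: 0.012
grip_force: 30.0
```

Run:
```python
from h import *
print(yaw(), robot.get_obs()['moment'])
```

```text
(array([0.488 , 0.4104, 0.0445]), np.float64(69.22), array([ 0.52,  0.78,  1.53, -0.  ,  0.83, -0.68])) [-0.52108768  0.12764512  0.00124538]
```

Emit:
send_rows:
  increments: [0, 0, -0.1197, 0, 0, 0, 0.01, 0, 0, -0.1197, 0, 0, 0, 0.01, 0, 0, -0.1197, 0, 0, 0, 0.01, 0, 0, -0.1197, 0, 0, 0, 0.01, 0, 0, -0.1197, 0, 0, 0, 0.01, 0, 0, -0.1197, 0, 0, 0, 0.01, 0, 0, -0.1197, 0, 0, 0, 0.01, 0, 0, -0.1197, 0, 0, 0, 0.01, 0, 0, -0.1197, 0, 0, 0, 0.01, 0, 0, -0.1197, 0, 0, 0, 0.01, 0, 0, -0.1197, 0, 0, 0, 0.01, 0, 0, -0.1197, 0, 0, 0, 0.01, 0, 0, -0.1197, 0, 0, 0, 0.01, 0, 0, -0.1197, 0, 0, 0, 0.01, 0, 0, 0, 0, 0, 0, 0.01, 0, 0, 0, 0, 0, 0, 0.01, 0, 0, 0, 0, 0, 0, 0.01]

```text
time: 33.98
position: [0.4897, 0.4111, 0.0445]
tool_rot: [0.851, 0.525, 0.002, 0.001]
ft_force: [3.4, -3.2, 5.7]
grip_width: 0.0121
grip_force: 30.0
```

Run:
```python
from h import *
print(yaw(), robot.get_obs()['moment'])
```

```text
(array([0.4897, 0.4111, 0.0445]), np.float64(-26.64), array([ 0.52,  0.79,  1.52, -0.  ,  0.83,  0.99])) [-0.65598495 -0.47439912  0.02900055]
```

Turned 95.9°. I'll release, lift and check the dial.

Emit:
send_rows:
  increments: [0, 0, 0, 0, 0, 0, 0.4, 0, 0, 0, 0, 0, 0, 0.4, 0, 0, 0, 0, 0, 0, 0.4, 0, 0, 0, 0, 0, 0, 0.4, 0, 0, 0, 0, 0, 3, 0.4, 0, 0, 0, 0, 0, 4, 0.4, 0, 0, 0, 0, 0, 4, 0.4, 0, 0, 0, 0, -2, 3, 0.4, 0, 0, 0, 0, -3, 2, 0.4, 0, 0, 0, 0, -3, 2, 0.4, 0, 0, 0, 0, 0, 0, 0.4, 0, 0, 0, 0, 0, 0, 0.4]

```text
time: 34.98
position: [0.4881, 0.3304, 0.2247]
tool_rot: [0.852, 0.523, 0.001, -0.0]
ft_force: [-0.1, 0.7, -0.7]
grip_width: 0.035
grip_force: 0.0
```

Run:
```python
from h import *
print(yaw())
c=snap('wrist','w19'); s=snap('side','s19')
fins(c,.055,.07,(.4,.6,.33,.48))
print('g',rect(s,.54,.68,.26,.28,.06,.12),'w',rect(s,.54,.68,.0,.03,.06,.105))
a=cv2.resize(c['image'],(480,300)); b=cv2.resize(s['image'][140:340,190:430],(480,400))
cv2.imwrite('pics/fin.png',np.vstack([a,b])[:600+100,:,::-1][:, :][:700] if 0 else np.hstack([cv2.resize(c['image'],(400,250)),cv2.resize(s['image'][140:340,200:430],(288,250))])[:,:,::-1])
```

```text
(array([0.4881, 0.3304, 0.2247]), np.float64(-26.92), array([0.41, 0.49, 1.53, 0.  , 1.12, 0.87]))
[287. 110.] [489.7 409.6] [12.1 48.7] long axis deg 63.2 z 0.0639 [70. 71. 74.]
g (150, array([610.3, 270.5]), array([138.3,  19.8]), 0.7, 'z', np.float64(0.0867)) w (262, array([608.9,  15. ]), array([137.5,  29.6]), 0.0, 'z', np.float64(0.0873))
```

View pics/fin.png

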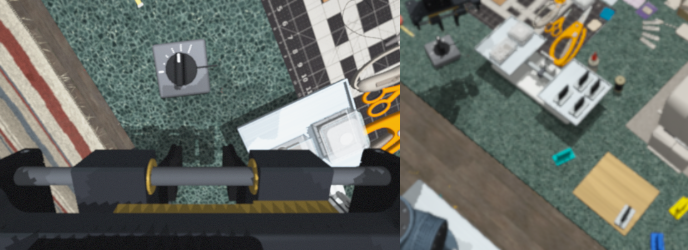

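The dial turned 96°, which is position 4. Both boxes and 4 weights are in their pans, the beam is level, the spare weight is on its board, and the oil and spool stand untouched.

```bash
python3 -c "
from rig import robot
print(robot.hand_in())"
```

```text
the job is handed in; nothing more can be done
None
```

I weighed and handed in the order: the bobbins box and the pins box balanced level against 4 weights, the dial is at position 4, the spare weight is still on its board, and the oil bottle, spool and tape were not touched.

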